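# Lay the mailing carton down in the taped rectangle and print its label

### The arm

A 6-joint arm with a two-finger parallel gripper is mounted at the origin on the work surface. World frame = base frame: x ahead of the robot, y to its left, z up, the work surface at z = 0. Lengths are in m, angles in rad, forces in N, time in s.
With the tool pointing down it reaches from about 0.375 to 0.925 m from the base axis. Payload 5.7 kg.
Tool frame: the origin (TCP) lies at the very end of the fingers, on their centre line; the grasp point (between the pads) lies 19 mm behind it; z points along the fingers, y is the line along which they close (so a half turn about z gives the same grasp; the last joint's range is limited). The gripper opens to 88 mm and grips with 3 to 60 N. Pads are 20 mm wide; open, the fingers measure 115 mm over their backs; the gripper's body (75 mm by 178 mm) begins 61 mm behind the grasp point.
Start: joints at [1.144, 0.359, 1.51, -0, 1.272, -0.115], TCP at [0.184, 0.571, 0.223] pointing down, gripper open.
Joint ranges: [-2.97, 2.97], [-1.01, 2.36], [0.21, 2.38], [-0.96, 4.11], [0.2, 2.71], [-2.98, 2.98]. Speed limits (rad/s): [2.39, 2.39, 3.14, 3.14, 3.14, 3.14].

### API

Orientations are given as a unit quaternion [w, x, y, z].
In Python, from rig import monitor, cams, order gives the robot as it stands.
- The arm moves only by the tool send_rows, never from a script. Its argument "rows" is a list of rows, each an object with "gripper": the finger opening in cm, from 0 to 8.78; "xyz": the shift along the tool's x, y, z in cm, a list of three; "yaw": the turn about the tool's z in degrees. A call has exactly 8 rows; each row is the pose to reach, as a shift and turn from the pose commanded when the call began, along the tool's axes at that moment; what a row does not reach only later rows make up. A row lasts 1/12 s, in which the tool goes at most 41.7 mm and 7.16 degrees, less where a joint would pass 70% of its speed; a pose out of reach is approached as far as the arm can. A call with a gripper value outside its range is refused whole. The fingers move at their own pace and stop on an object; "squeeze" is the grip in N (left out, the last holds). Time passes only in rows, so rows that repeat a pose let the fingers close, or fill a call up. It gives the time, the measured TCP pose, the force, the opening and the grip force at its end, in the units of the state.
- monitor.read_state(): the state, without advancing time (a new reading comes with each control period).
- cams.grab_frame(name): name is "side" or "top"; returns a dict with "img" (400x640x3 uint8, red, green, blue), "depth" (400x640 float32, m along the optical axis (not along the pixel's ray), 0 where there is no reading), "intrinsics" (3x3 intrinsics, pixels), "rvec" (rotation vector, rad) and "tvec" (3), from world to camera coordinates, as OpenCV has them. Camera axes: x right, y down, z forward; pixel columns grow to the right and rows downward; lengths in m; the calibration is good to about 2 mm. A picture is of the moment at which its call begins.
- order.close_job(): hands the job in; it is judged then, once.
The state is a dict: "time_s": time; "joints": joint angles; "qvel": joint speeds; "tau": joint torques, N m; "position": TCP position; "eef_rot": TCP orientation; "contact_force": force on the tool from outside, world axes, zero at the start; "torque": the same for the moment, N m; "gripper_width": opening from 0.0 (shut) to 1.0 (fully open); "gripper_force": force on a finger pad.
Only numpy, scipy, OpenCV 4.12 (cv2) and the standard library are available. Lean on these libraries where they do the work, as an engineer would, in place of code of your own. Each camera call takes 0.05 s, during which the arm holds its last target. There are 200 camera calls.

### The job

Push the taller of the two standing cartons over with the fingertips, so that it falls onto its broad side and lies flat inside the taped rectangle on the desk; then press the label printer's key fully down and let it go. Do not lift the carton, do not press the key before the carton is down, and leave the shorter carton standing and everything else where it is.

Things in the scene. Friction and masses are not known exactly. Their poses are not given: they have to be found in the camera images.
- zone: rectangle of black tape stuck flat on the white desk (no height), 160 mm along its x by 240 mm along its y inside the tape, tape 12 mm wide. Origin at its centre on the desk. The two cartons stand at its two y ends, one at each end (which is where varies), each straddling the end tape: inner face 12 to 28 mm inside the tape's inner edge, so a carton tipped over towards the centre about its inner bottom edge lands inside.
- tall_carton: the taller brown cardboard mailing carton, closed, loose, standing on end: 110 mm along its x, 50 mm thick along its y, 150 mm high along its z; 0.25 to 0.5 kg. Origin at the centre of its underside; its broad faces look along its +y and -y, one of them at the rectangle's centre; turned up to 6 degrees from the rectangle. It tips once leaned about 18 degrees; friction with the desk is ordinary (about 0.5 to 0.7)
- tall_mid (a point): centre of the tall carton, 75 mm above its origin along its z
- corner_a (a point): corner of the tall carton, at half its thickness: x -55, z 0 mm in its frame
- corner_b (a point): the same: x +55, z 0 mm
- corner_c (a point): the same: x -55, z 150 mm
- corner_d (a point): the same: x +55, z 150 mm
- short_carton: the shorter cardboard carton, 110 x 50 x 100 mm high, standing loose at the other end of the rectangle; leave it. Origin at the centre of its underside
- printer: grey desktop label printer, fixed, 180 mm along its x, 150 along its y; its front (-x) half is a flat deck 110 mm high, its back part (local x from -10 to +90 mm) is 140 mm high. Origin at the centre of its underside; it may be turned up to 23 degrees
- print_key (a joint): the printer's round black key, 28 mm across, on the middle of the front deck: 0 is up, 0.006 m is fully down, pressed straight down; a spring brings it back, 5 N at the bottom
- print_key_top (a point): centre of the top face of the print key; moves with it
- glue: glue bottle, 40 mm across, 100 mm high, loose, standing; origin at the centre of its underside
- stapler: black stapler, 40 x 130 (along its y) x 60 mm high, loose; origin at the centre of its underside
- stamp: wooden rubber-stamp handle, 34 mm across, 74 mm high, loose, standing; origin at the centre of its underside
- dispenser: black tape dispenser, 60 x 150 (along its y) x 87 mm high, loose; origin at the centre of its underside
- calculator: desk calculator lying flat, 150 x 100 x 22 mm, loose; origin at the centre of its underside
- mug: white mug, 80 mm across, 95 mm high, loose; origin at the centre of its underside
- pen_cup: black pen cup with pens, 76 mm across, cup 100 mm and pens 150 mm high, loose; origin at the centre of its underside
Things that resemble listed ones, but are neither listed nor needed, are in the scene too. What is shaped like the short_carton but orange is not meant.

How it is judged:
By the outcome, as a careful person would: the job done as asked, in the order asked, and still so for the second after the job is handed in, with the robot touching nothing.
It also fails if it takes over 42 s, if anything falls off the work surface, if the arm or the gripper's body presses on something with over 40 N, if the wrist force passes 120 N, or if a joint passes its speed limit or range.

## Working session

There is one attempt and no reset: what is moved stays moved. The work goes in short steps, Python scripts to look and compute and a tool call to move; the robot and the scene stay as the last step left them, time stands still between calls to the robot, and variables do not carry over. Pictures are saved under pics/ and viewed, at most 10 in all, crops included, and the job is handed in when it is done.

Besides the shell and the picture viewer there is one more tool, called as name(argument=value, ...), one argument or row to a line, values as JSON. send_rows: Moves the arm, as the interface text tells. Its arguments: {"type":"object","properties":{"rows":{"type":"array"},"squeeze":{"type":"number"}},"required":["rows"]}

```bash
mkdir -p pics; cat > h.py <<'E'
import numpy as np, cv2
from rig import monitor, cams, order
def grab(n):
    f=cams.grab_frame(n); f['R']=cv2.Rodrigues(np.array(f['rvec'],float))[0]; f['t']=np.array(f['tvec'],float).ravel(); f['K']=np.array(f['intrinsics'],float); return f
def world(f):
    v,u=np.mgrid[:400,:640]; d=f['depth']; K=f['K']
    p=np.stack([(u-K[0,2])/K[0,0]*d,(v-K[1,2])/K[1,1]*d,d],-1)
    return (p-f['t'])@f['R']
E
python3 - <<'E'
from h import *
for n in('top','side'):
    f=grab(n); cv2.imwrite(f'pics/{n}0.png',f['img'][...,::-1]); np.savez(f'{n}0.npz',**f)
    print(n,-f['R'].T@f['t'],f['R'][2],f['K'][0,0])
print(monitor.read_state())
E
```

```text
top [ 0.38414307 -0.0600039   1.28223646] [ 0.09603868  0.00984532 -0.99532891] 427.07645732675815
side [ 0.19003838 -1.23659725  1.11359275] [ 0.20063985  0.75728233 -0.62150392] 507.53901285912985
{'time_s': 0.1, 'joints': array([ 1.14391145e+00,  3.59423212e-01,  1.51130225e+00, -3.77632020e-06,
        1.27247210e+00, -1.15101993e-01]), 'qvel': array([ 0.00159878, -0.00166703, -0.00445522,  0.00035423, -0.00025851,
        0.00243606]), 'tau': array([-6.96590832e-04, -5.16355419e+01, -2.71404791e+01,  6.76791323e-02,
        2.76616879e-02, -6.69400015e-05]), 'position': array([0.18381291, 0.57051909, 0.2219078 ]), 'eef_rot': array([-2.13068615e-04,  1.55260192e-01,  9.87873286e-01, -7.73648821e-04]), 'contact_force': array([-0.25822221,  0.39364302, -0.2325119 ]), 'torque': array([-0.037173  , -0.00734066, -0.01147437]), 'gripper_force': 0.0, 'gripper_width': 1.0021154900258282}
```

View pics/top0.png

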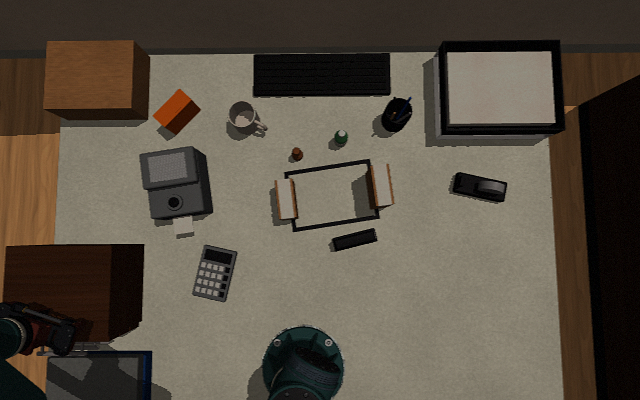

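View pics/side0.png

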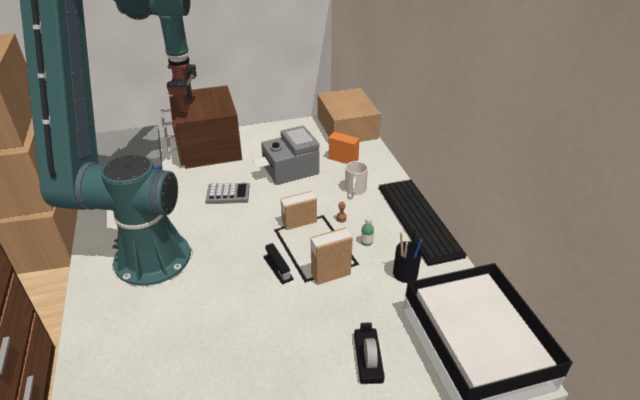

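Top view: tall candidates are the right carton (381,186) and the left carton (286,200). The orange box at (177,112) is excluded. The right one looks taller in the side view too, at (331,256). The printer key is at (174,202). Next I'll measure these and crop to confirm.

```bash
python3 - <<'E'
from h import *
class F(dict):pass
f=dict(np.load('top0.npz',allow_pickle=True)); W=world(f); s=dict(np.load('side0.npz')); S=world(s)
def rect(m,n):
    P=m[:,:2].astype(np.float32); r=cv2.minAreaRect(P); print(n,len(P),'c',np.round(r[0],4),'size',np.round(r[1],4),'ang',round(r[2],2),'z',np.round(np.median(m[:,2]),4)); return r
def reg(W,u0,u1,v0,v1,z0,z1):
    w=W[v0:v1,u0:u1].reshape(-1,3); return w[(w[:,2]>z0)&(w[:,2]<z1)]
rect(reg(W,360,400,155,215,.14,.16),'tall'); rect(reg(W,270,302,170,225,.09,.11),'short')
rect(reg(S,300,360,225,290,.142,.16),'tallS'); rect(reg(S,275,322,185,235,.092,.11),'shortS')
rect(reg(W,130,220,140,220,.132,.15),'prback'); rect(reg(W,130,220,140,240,.1,.118),'deck')
rect(reg(W,320,385,225,255,.03,.08),'stapler');rect(reg(W,285,305,140,165,.03,.1),'stamp');rect(reg(W,330,352,125,150,.03,.12),'glue');rect(reg(W,375,420,90,140,.05,.2),'pencup');rect(reg(W,225,270,95,140,.05,.12),'mug');rect(reg(W,440,515,165,205,.02,.12),'disp')
g=cv2.cvtColor(f['img'],cv2.COLOR_RGB2GRAY)
m=(g<45)&(abs(W[...,2])<.012); m[:155]=0;m[235:]=0;m[:,:280]=0;m[:,385:]=0
rect(W[m],'tape outer')
# key
k=(g<40)&(W[...,2]>.1)&(W[...,2]<.13);k[:185]=0;k[225:]=0;k[:,:155]=0;k[:,200:]=0
n,l,st,c=cv2.connectedComponentsWithStats(k.astype(np.uint8))
for i in range(1,n):
    if st[i,4]>20: print('key',c[i],st[i]); rect(W[l==i],'key')
a=cv2.resize(f['img'][140:270,120:440],None,fx=2.5,fy=2.5,interpolation=cv2.INTER_CUBIC)
b=cv2.resize(s['img'][120:300,230:400],None,fx=1.4,fy=1.4)
o=np.zeros((600,800,3),np.uint8);o[:a.shape[0],:a.shape[1]]=a;o[330:330+b.shape[0],:b.shape[1]]=b
cv2.imwrite('pics/crop1.png',o[...,::-1])
E
```

```text
tall 776 c [ 0.5169 -0.2187] size [0.1108 0.0506] ang 7.57 z 0.1489
short 712 c [0.4858 0.044 ] size [0.1107 0.0502] ang 6.89 z 0.0992
tallS 536 c [ 0.515  -0.2197] size [0.1117 0.0577] ang 5.9 z 0.15
shortS 383 c [0.4843 0.043 ] size [0.1128 0.0573] ang 8.27 z 0.0996
prback 1985 c [0.5423 0.3566] size [0.1552 0.1499] ang 8.51 z 0.1391
deck 1465 c [0.5278 0.3538] size [0.1758 0.1511] ang 8.34 z 0.1085
stapler 440 c [ 0.3699 -0.1526] size [0.03   0.1224] ang 13.58 z 0.051
stamp 60 c [0.6249 0.0161] size [0.0209 0.0236] ang 88.54 z 0.0688
glue 170 c [ 0.6681 -0.1145] size [0.0378 0.0376] ang 42.69 z 0.0682
pencup 459 c [ 0.7318 -0.2774] size [0.0733 0.076 ] ang 19.53 z 0.0883
mug 401 c [0.7196 0.1636] size [0.1061 0.0783] ang 33.55 z 0.0797
disp 1028 c [ 0.5228 -0.5268] size [0.1514 0.0607] ang 76.95 z 0.0304
tape outer 779 c [ 0.5036 -0.0938] size [0.3048 0.2302] ang 86.56 z -0.0002
key [168.25974026 187.02597403] [155 185  32   6  77]
key 77 c [0.518  0.3611] size [0.0059 0.0873] ang 8.33 z 0.1105
key [173.89361702 202.59574468] [168 197  11  11  47]
key 47 c [0.4739 0.3438] size [0.0215 0.0276] ang 52.26 z 0.1279
```

View pics/crop1.png

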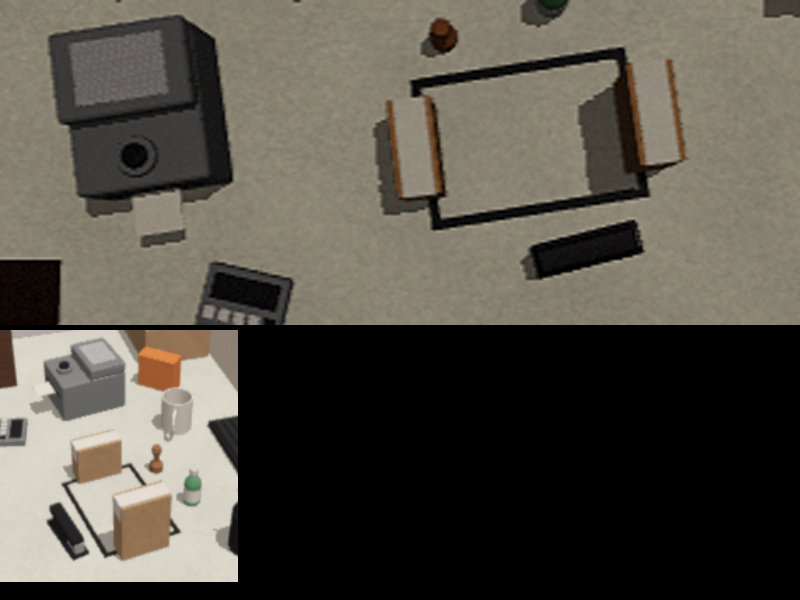

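Confirmed: the right carton is 149 mm high (tall) and the left is 99 mm (short). Next are the tape frame, key height and the box near the arm.

```bash
python3 - <<'E'
from h import *
f=dict(np.load('top0.npz')); W=world(f); s=dict(np.load('side0.npz')); S=world(s)
g=cv2.cvtColor(f['img'],cv2.COLOR_RGB2GRAY)
def ray(f,u,v,z):
    d=f['R'].T@np.linalg.solve(f['K'],[u,v,1]); c=-f['R'].T@f['t']; return c+d*(z-c[2])/d[2]
# far tape (top) & near tape: darkest row per column; subpixel centroid
for n,(u0,u1,fn) in {'far':(296,362,lambda u:172-(u-285)*12/85),'near':(300,374,lambda u:231-(u-294)*14/85)}.items():
    P=[]
    for u in range(u0,u1):
        v=int(round(fn(u)));rr=np.arange(v-5,v+6); w=np.clip(75-g[rr,u].astype(float),0,None)
        if w.sum()>0:P.append(ray(f,u,(w*rr).sum()/w.sum(),0))
    P=np.array(P); c=cv2.fitLine(P[:,:2].astype(np.float32),cv2.DIST_HUBER,0,.01,.01).ravel(); print(n,c[2:],np.degrees(np.arctan2(c[1],c[0])))
for n,u,v in [('TL',285,172),('TR',370,160),('BL',294,231),('BR',379,217)]: print(n,ray(f,u,v,0)[:2])
w=W[240:345,0:145].reshape(-1,3);w=w[w[:,2]>.08];print('box',np.percentile(w,[1,50,99],axis=0).round(3))
m=W[190:225,155:195].reshape(-1,3); q=m[np.hypot(m[:,0]-.474,m[:,1]-.344)<.012];print('keyz top',np.percentile(q[:,2],[10,50,90]))
q=S.reshape(-1,3);q=q[(np.hypot(q[:,0]-.474,q[:,1]-.344)<.025)&(q[:,2]>.116)];print('side key',len(q),q.mean(0),np.percentile(q[:,2],[10,50,90]))
gs=cv2.cvtColor(s['img'],cv2.COLOR_RGB2GRAY);print(gs[140:153,268:288])
E
```

```text
far [ 0.58605826 -0.05668517] -81.505615
near [ 0.41881245 -0.09818435] -81.10964
TL [0.57403823 0.05200459]
TR [ 0.60899347 -0.20616307]
BL [0.39557862 0.0247109 ]
BR [ 0.43593799 -0.23011787]
box [[0.126 0.474 0.089]
 [0.24  0.544 0.199]
 [0.361 0.74  0.469]]
keyz top [0.12527516 0.12996848 0.13294774]
side key 75 [0.4730824  0.33735879 0.12552   ] [0.11918655 0.12518019 0.13258824]
[[169 158 142 145 142 139 135 135 135 135 134 134 133 125  92  74  71  71
   75  95]
 [140 136 134 135 134 132 130 129 130 130 132 134 134 133 124  91  73  70
   72  77]
 [134 134 134 134 128 101  94  75  73  86 112 129 134 134 133 124  91  75
   70  71]
 [134 134 134 131  99  58  51  40  41  45  66  99 131 134 134 133 124  86
   74  71]
 [134 134 135 129  76  41  37  37  36  36  44  88 131 134 134 134 129  93
   78  74]
 [134 134 132 129  57  31  34  35  35  34  40  87 131 134 134 134 133 124
   92  74]
 [135 135 132 129  66  29  27  29  29  30  46  93 131 127 133 134 134 133
  124  85]
 [135 134 117 128 104  64  52  53  54  62  90 125 129 110 132 134 134 134
  130  94]
 [135 132  94 107 122 122 123 123 124 123 126 127 107 110 133 135 135 135
  134 125]
 [135 131  93  86  94 110 116 119 117 110 108 106 100 114 133 135 135 135
  135 134]
 [134 134 125  92  84  90  98 101 102 102 102 105 114 130 134 135 135 135
  135 135]
 [125 134 134 125  94  92  96  99 101 113 115 128 132 134 135 135 136 135
  135 135]
 [114 129 135 134 129 128 129 129 130 132 132 135 135 135 135 135 135 135
  136 135]]
```

send_rows(
  rows=[
    {"gripper": 6, "xyz": [-0.5, 0, -2.5], "yaw": 2},
    {"gripper": 6, "xyz": [-3.5, -1, -5], "yaw": 6},
    {"gripper": 6, "xyz": [-7.5, -2.3, -7], "yaw": 10},
    {"gripper": 6, "xyz": [-11.5, -3.7, -8], "yaw": 15},
    {"gripper": 6, "xyz": [-15.5, -5, -8], "yaw": 20},
    {"gripper": 6, "xyz": [-19.5, -6.3, -8], "yaw": 25},
    {"gripper": 6, "xyz": [-23.3, -7.6, -8], "yaw": 30},
    {"gripper": 6, "xyz": [-27, -8.9, -8], "yaw": 34.5},
  ],
)

```text
time_s: 0.77
position: [0.4123, 0.404, 0.3025]
eef_rot: [-0.0, 0.443, 0.896, -0.0]
contact_force: [-0.4, 0.6, 0.4]
gripper_width: 0.686
gripper_force: 0.0
```

```bash
cat >> h.py <<'E'
from scipy.spatial.transform import Rotation as Ro
def togo(x,y,z,ang=None):
    s=monitor.read_state(); q=s['eef_rot']; M=Ro.from_quat([q[1],q[2],q[3],q[0]]).as_matrix()
    a=np.degrees(np.arctan2(M[1,1],M[0,1])); print('t',s['time_s'],'pos',s['position'].round(4),'yaxis',a.round(2),'F',s['contact_force'].round(1),'w',s['gripper_width'])
    print('shift cm',(M.T@(np.array([x,y,z])-s['position'])*100).round(2), 'turn',None if ang is None else round(a-ang,2))
E
python3 -c "
from h import *
togo(.5257,-.288,.28,7.5)"
```

```text
t 0.7667 pos [0.4123 0.404  0.3025] yaxis 37.4 F [-0.4  0.6  0.4] w 0.6856505263594599
shift cm [-61.86 -33.02   2.26] turn 29.9
```

send_rows(
  rows=[
    {"gripper": 6, "xyz": [-3, -1.6, 0], "yaw": 0},
    {"gripper": 6, "xyz": [-6.5, -3.5, 0], "yaw": 0},
    {"gripper": 6, "xyz": [-10, -5.4, 0], "yaw": 0},
    {"gripper": 6, "xyz": [-13.5, -7.3, 0], "yaw": 0},
    {"gripper": 6, "xyz": [-17, -9.2, 0], "yaw": 0},
    {"gripper": 6, "xyz": [-20.5, -11.1, 0], "yaw": 0},
    {"gripper": 6, "xyz": [-24, -13, 0], "yaw": 0},
    {"gripper": 6, "xyz": [-27.5, -14.9, 0], "yaw": 0},
  ],
)

```text
time_s: 1.43
position: [0.4605, 0.0949, 0.3025]
eef_rot: [-0.0, 0.441, 0.897, -0.0]
contact_force: [0.7, 0.7, -0.3]
gripper_width: 0.688
gripper_force: 0.0
```

send_rows(
  rows=[
    {"gripper": 6, "xyz": [-3.5, -1.9, 0], "yaw": 3},
    {"gripper": 6, "xyz": [-7, -3.8, 0], "yaw": 7},
    {"gripper": 6, "xyz": [-10.5, -5.7, 0], "yaw": 11},
    {"gripper": 6, "xyz": [-14, -7.5, 0], "yaw": 15},
    {"gripper": 6, "xyz": [-17.5, -9.4, 0], "yaw": 19},
    {"gripper": 6, "xyz": [-21, -11.3, 0], "yaw": 23},
    {"gripper": 6, "xyz": [-24.5, -13.2, 0], "yaw": 27},
    {"gripper": 6, "xyz": [-28, -15, 0], "yaw": 30},
  ],
)

```text
time_s: 2.1
position: [0.5127, -0.2185, 0.3023]
eef_rot: [-0.0, 0.66, 0.751, -0.0]
contact_force: [0.4, 1.1, -0.1]
gripper_width: 0.684
gripper_force: 0.0
```

```bash
python3 -c "
from h import *
togo(.5257,-.288,.12,7.5)"
```

```text
t 2.1 pos [ 0.5127 -0.2185  0.3023] yaxis 7.41 F [ 0.4  1.1 -0.1] w 0.6835366700167306
shift cm [-7.06  0.4  18.23] turn -0.09
```

send_rows(
  rows=[
    {"gripper": 6, "xyz": [-3, 0.2, 0], "yaw": 0},
    {"gripper": 6, "xyz": [-6, 0.4, 0], "yaw": 0},
    {"gripper": 6, "xyz": [-7, 0.4, 3], "yaw": 0},
    {"gripper": 6, "xyz": [-7, 0.4, 7], "yaw": 0},
    {"gripper": 6, "xyz": [-7, 0.4, 11], "yaw": 0},
    {"gripper": 6, "xyz": [-7, 0.4, 14.5], "yaw": 0},
    {"gripper": 6, "xyz": [-7, 0.4, 17], "yaw": 0},
    {"gripper": 6, "xyz": [-7, 0.4, 18], "yaw": 0},
  ],
)

```text
time_s: 2.77
position: [0.5236, -0.2836, 0.1182]
eef_rot: [-0.004, 0.659, 0.753, -0.0]
contact_force: [-1.0, 0.5, -0.0]
gripper_width: 0.679
gripper_force: 0.0
```

```bash
python3 - <<'E'
from h import *
togo(.5165,-.219,.12,7.5)
s=grab('side');t=grab('top')
a=cv2.resize(s['img'][150:310,240:440],None,fx=2.4,fy=2.4);b=cv2.resize(t['img'][120:260,260:420],None,fx=2,fy=2)
o=np.zeros((390,800,3),np.uint8);o[:a.shape[0],:a.shape[1]]=a;o[:b.shape[0],480:480+b.shape[1]]=b
cv2.imwrite('pics/pre.png',o[...,::-1])
E
```

```text
t 2.7667 pos [ 0.5236 -0.2836  0.1182] yaxis 7.62 F [-1.   0.5 -0. ] w 0.6791432928016665
shift cm [ 6.5   0.15 -0.15] turn 0.12
```

View pics/pre.png

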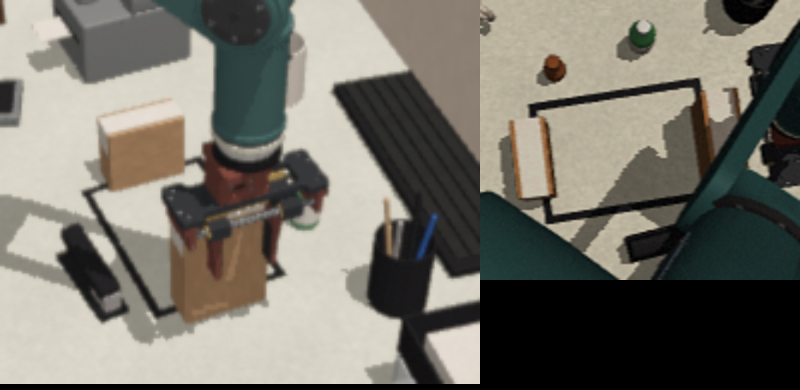

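The open fingers (about (215,265) and (270,235) in the crop) straddle the centre of the tall carton's outer broad face, ready to push towards the zone.

send_rows(
  rows=[
    {"gripper": 6, "xyz": [1, 0.1, 0], "yaw": 0},
    {"gripper": 6, "xyz": [1.8, 0.1, 0], "yaw": 0},
    {"gripper": 6, "xyz": [2.3, 0.1, 0], "yaw": 0},
    {"gripper": 6, "xyz": [2.7, 0.1, 0], "yaw": 0},
    {"gripper": 6, "xyz": [3.1, 0.1, 0], "yaw": 0},
    {"gripper": 6, "xyz": [3.5, 0.1, 0], "yaw": 0},
    {"gripper": 6, "xyz": [3.9, 0.1, 0], "yaw": 0},
    {"gripper": 6, "xyz": [4.3, 0.1, 0], "yaw": 0},
  ],
)

```text
time_s: 3.53
position: [0.5219, -0.2425, 0.123]
eef_rot: [0.0, 0.658, 0.753, -0.0]
contact_force: [-1.2, -0.9, 0.1]
gripper_width: 0.685
gripper_force: 0.3
```

```bash
python3 - <<'E'
from h import *
togo(.5165,-.219,.12,7.5)
s=grab('side');a=cv2.resize(s['img'][170:310,240:400],None,fx=2.5,fy=2.5)
cv2.imwrite('pics/push1.png',a[...,::-1])
E
```

```text
t 3.5333 pos [ 0.5219 -0.2425  0.123 ] yaxis 7.63 F [-1.2 -0.9  0.1] w 0.6852383313874607
shift cm [ 2.41 -0.23  0.3 ] turn 0.13
```

View pics/push1.png

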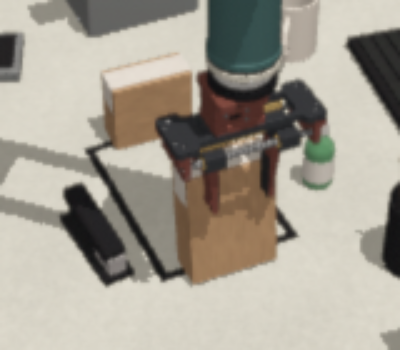

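The fingers are at the face and the carton's base, bottom edge (190,282)–(275,260), is unmoved. Continuing the push.

send_rows(
  rows=[
    {"gripper": 6, "xyz": [0.4, 0, 0], "yaw": 0},
    {"gripper": 6, "xyz": [0.8, 0, 0], "yaw": 0},
    {"gripper": 6, "xyz": [1.2, 0, 0], "yaw": 0},
    {"gripper": 6, "xyz": [1.6, 0, 0], "yaw": 0},
    {"gripper": 6, "xyz": [2, 0, 0], "yaw": 0},
    {"gripper": 6, "xyz": [2.4, 0, 0], "yaw": 0},
    {"gripper": 6, "xyz": [2.7, 0, 0], "yaw": 0},
    {"gripper": 6, "xyz": [3, 0, 0], "yaw": 0},
  ],
)

```text
time_s: 4.25
position: [0.5176, -0.2125, 0.1226]
eef_rot: [-0.0, 0.658, 0.753, -0.0]
contact_force: [-0.1, 0.8, 0.1]
gripper_width: 0.681
gripper_force: 0.0
```

```bash
python3 - <<'E'
from h import *
togo(.5165,-.219,.12,7.5)
s=grab('side');a=cv2.resize(s['img'][170:310,240:400],None,fx=2.5,fy=2.5)
cv2.imwrite('pics/push2.png',a[...,::-1])
E
```

```text
t 4.25 pos [ 0.5176 -0.2125  0.1226] yaxis 7.65 F [-0.1  0.8  0.1] w 0.6806962532643437
shift cm [-0.63 -0.2   0.26] turn 0.15
```

View pics/push2.png

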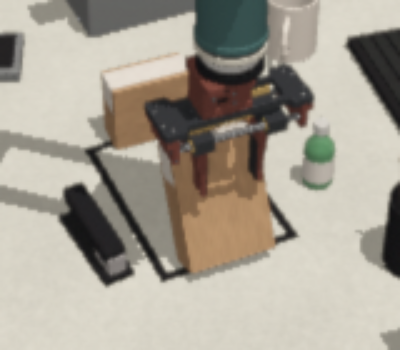

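The carton is leaning clearly about its inner edge. Two more centimetres, then hold.

send_rows(
  rows=[
    {"gripper": 6, "xyz": [0.4, 0, 0], "yaw": 0},
    {"gripper": 6, "xyz": [0.8, 0, 0], "yaw": 0},
    {"gripper": 6, "xyz": [1.2, 0, 0], "yaw": 0},
    {"gripper": 6, "xyz": [1.4, 0, 0], "yaw": 0},
    {"gripper": 6, "xyz": [1.4, 0, 0], "yaw": 0},
    {"gripper": 6, "xyz": [1.4, 0, 0], "yaw": 0},
    {"gripper": 6, "xyz": [1.4, 0, 0], "yaw": 0},
    {"gripper": 6, "xyz": [1.4, 0, 0], "yaw": 0},
  ],
)

```text
time_s: 4.97
position: [0.516, -0.1993, 0.1227]
eef_rot: [0.0, 0.658, 0.753, -0.0]
contact_force: [0.3, -0.5, -0.3]
gripper_width: 0.682
gripper_force: 0.0
```

send_rows(
  rows=[
    {"gripper": 6, "xyz": [-0.5, 0, -2], "yaw": 0},
    {"gripper": 6, "xyz": [-0.5, 0, -5], "yaw": 0},
    {"gripper": 6, "xyz": [-0.5, 0, -8], "yaw": 0},
    {"gripper": 0, "xyz": [-0.5, 0, -11], "yaw": 0},
    {"gripper": 0, "xyz": [-0.5, 0, -14], "yaw": 0},
    {"gripper": 0, "xyz": [-0.5, 0, -17], "yaw": 0},
    {"gripper": 0, "xyz": [-0.5, 0, -18], "yaw": 0},
    {"gripper": 0, "xyz": [-0.5, 0, -18], "yaw": 0},
  ],
)

```text
time_s: 5.63
position: [0.5182, -0.205, 0.3057]
eef_rot: [0.003, 0.659, 0.753, 0.001]
contact_force: [-0.3, 0.1, 0.3]
gripper_width: 0.342
gripper_force: 0.0
```

```bash
python3 - <<'E'
from h import *
f=grab('top');s=grab('side');W=world(f);S=world(s)
def reg(W,z0,z1,x0=.38,x1=.63,y0=-.27,y1=.03):
    w=W.reshape(-1,3);return w[(w[:,2]>z0)&(w[:,2]<z1)&(w[:,0]>x0)&(w[:,0]<x1)&(w[:,1]>y0)&(w[:,1]<y1)]
for n,w in(('top',reg(W,.04,.06,.42,.6,-.23,.012)),('side',reg(S,.04,.06,.42,.6,-.23,.012))):
    if len(w)<20: print(n,len(w));continue
    r=cv2.minAreaRect(w[:,:2].astype(np.float32));print(n,len(w),r,np.median(w[:,2]))
    e=np.array([[.9885,.151],[-.151,.9885]]);print((cv2.boxPoints(r)-[.5036,-.0899])@e.T)
w=reg(S,.092,.108,y0=-.0,y1=.09);print('short',cv2.minAreaRect(w[:,:2].astype(np.float32)),len(w))
# key triangulation
def ray(f,u,v):
    return -f['R'].T@f['t'], f['R'].T@np.linalg.solve(f['K'],[u,v,1])
f0=dict(np.load('top0.npz'));s0=dict(np.load('side0.npz'))
def cen(f,u0,u1,v0,v1):
    g=cv2.cvtColor(f['img'],cv2.COLOR_RGB2GRAY)[v0:v1,u0:u1].astype(float);w=np.clip(60-g,0,None);v,u=np.mgrid[v0:v1,u0:u1];print((w>0).sum());return (w*u).sum()/w.sum(),(w*v).sum()/w.sum()
for a,b in((cen(f0,165,183,195,211),cen(s0,271,281,141,149)),):
    c1,d1=ray(f0,*a);c2,d2=ray(s0,*b);k=np.linalg.lstsq(np.c_[d1,-d2],c2-c1,rcond=None)[0];print(a,b,c1+k[0]*d1,c2+k[1]*d2)
x=np.zeros((400,800,3),np.uint8);q=cv2.resize(f['img'][130:250,110:410],None,fx=1.5,fy=1.5);x[:180,:450]=q
q=cv2.resize(s['img'][110:300,230:400],None,fx=2,fy=2);x[:380,460:800]=q;cv2.imwrite('pics/down.png',x[...,::-1])
togo(.474,.341,.28,7.5)
E
```

```text
top 1393 ((0.5043289065361023, -0.1152491346001625), (0.11062928289175034, 0.15023185312747955), 7.277890682220459) 0.0487413162738318
[[-0.05655858  0.05128152]
 [-0.06024804 -0.0989    ]
 [ 0.05034419 -0.10161689]
 [ 0.05403365  0.04856463]]
side 1273 ((0.4988909661769867, -0.09017370641231537), (0.11249827593564987, 0.21670293807983398), 6.21022367477417) 0.04967561478546245
[[-0.05621226  0.1111162 ]
 [-0.06556975 -0.10537737]
 [ 0.04681984 -0.11023518]
 [ 0.05617733  0.10625838]]
short ((0.48424026370048523, 0.04159349948167801), (0.1115795448422432, 0.056775834411382675), 6.274314880371094) 377
201
27
(np.float64(173.88521008403362), np.float64(202.44806722689074)) (np.float64(275.3246753246753), np.float64(144.91280148423004)) [0.47374519 0.34365948 0.12636814] [0.47368788 0.34366909 0.12636705]
t 5.7333 pos [ 0.5162 -0.2039  0.3017] yaxis 7.63 F [-0.7  0.2 -0.1] w 0.2515967933574881
shift cm [54.56  3.06  2.19] turn 0.13
```

View pics/down.png

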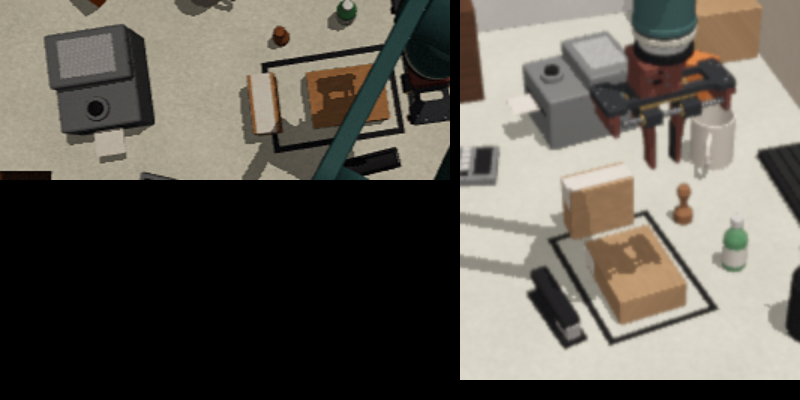

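The tall carton lies flat inside the tape, about (345,97) in the top crop. Its corners are at |x| ≤ 60 of 80 mm and |y| ≤ 102 of 120 mm, top at z 49 mm. The short carton is still standing. The key top triangulates to (0.474, 0.344, 0.126), so I'll go there with the fingers shut.

send_rows(
  rows=[
    {"gripper": 0, "xyz": [2.5, 0.1, 0], "yaw": 0},
    {"gripper": 0, "xyz": [6, 0.3, 0], "yaw": 0},
    {"gripper": 0, "xyz": [9.8, 0.5, 0], "yaw": 0},
    {"gripper": 0, "xyz": [13.6, 0.7, 0], "yaw": 0},
    {"gripper": 0, "xyz": [17.4, 0.9, 0], "yaw": 0},
    {"gripper": 0, "xyz": [21.2, 1.1, 0], "yaw": 0},
    {"gripper": 0, "xyz": [25, 1.3, 0], "yaw": 0},
    {"gripper": 0, "xyz": [28.5, 1.6, 0], "yaw": 0},
  ],
)

```text
time_s: 6.4
position: [0.4923, 0.0825, 0.3]
eef_rot: [-0.002, 0.658, 0.753, -0.002]
contact_force: [-0.0, 0.0, 0.5]
gripper_width: 0.004
gripper_force: 0.0
```

send_rows(
  rows=[
    {"gripper": 0, "xyz": [3.8, 0.2, 0], "yaw": 0},
    {"gripper": 0, "xyz": [7.6, 0.4, 0], "yaw": 0},
    {"gripper": 0, "xyz": [11.4, 0.6, 0], "yaw": 0},
    {"gripper": 0, "xyz": [15.2, 0.8, 1], "yaw": 0},
    {"gripper": 0, "xyz": [19, 1, 3], "yaw": 0},
    {"gripper": 0, "xyz": [22.5, 1.2, 5], "yaw": 0},
    {"gripper": 0, "xyz": [25, 1.4, 7], "yaw": 0},
    {"gripper": 0, "xyz": [26, 1.5, 8], "yaw": 0},
  ],
)

```text
time_s: 7.07
position: [0.4716, 0.3421, 0.2173]
eef_rot: [-0.002, 0.657, 0.753, -0.003]
contact_force: [-0.6, 0.2, 0.0]
gripper_width: 0.008
gripper_force: 0.0
```

```bash
python3 -c "
from h import *
togo(.4737,.3437,.1264,7.5)"
```

```text
t 7.0667 pos [0.4716 0.3421 0.2173] yaxis 7.79 F [-0.6  0.2  0. ] w 0.00774757919721872
shift cm [0.14 0.29 9.09] turn 0.29
```

send_rows(
  rows=[
    {"gripper": 0, "xyz": [0.1, 0.2, 1.5], "yaw": 0},
    {"gripper": 0, "xyz": [0.1, 0.2, 3.5], "yaw": 0},
    {"gripper": 0, "xyz": [0.1, 0.2, 5.5], "yaw": 0},
    {"gripper": 0, "xyz": [0.1, 0.2, 7], "yaw": 0},
    {"gripper": 0, "xyz": [0.1, 0.2, 7.8], "yaw": 0},
    {"gripper": 0, "xyz": [0.1, 0.2, 8], "yaw": 0},
    {"gripper": 0, "xyz": [0.1, 0.2, 8], "yaw": 0},
    {"gripper": 0, "xyz": [0.1, 0.2, 8], "yaw": 0},
  ],
)

```text
time_s: 7.73
position: [0.4771, 0.3414, 0.143]
eef_rot: [0.0, 0.659, 0.752, 0.0]
contact_force: [-1.1, -0.1, 0.4]
gripper_width: 0.01
gripper_force: 0.0
```

```bash
python3 -c "
from h import *
togo(.4737,.3437,.1264,7.5)"
```

```text
t 7.7333 pos [0.4771 0.3414 0.143 ] yaxis 7.61 F [-1.1 -0.1  0.4] w 0.009757070179707412
shift cm [ 0.28 -0.31  1.66] turn 0.11
```

send_rows(
  rows=[
    {"gripper": 0, "xyz": [0.2, -0.3, 0.4], "yaw": 0},
    {"gripper": 0, "xyz": [0.2, -0.3, 0.8], "yaw": 0},
    {"gripper": 0, "xyz": [0.2, -0.3, 1.2], "yaw": 0},
    {"gripper": 0, "xyz": [0.2, -0.3, 1.5], "yaw": 0},
    {"gripper": 0, "xyz": [0.2, -0.3, 1.7], "yaw": 0},
    {"gripper": 0, "xyz": [0.2, -0.3, 1.9], "yaw": 0},
    {"gripper": 0, "xyz": [0.2, -0.3, 2], "yaw": 0},
    {"gripper": 0, "xyz": [0.2, -0.3, 2], "yaw": 0},
  ],
)

```text
time_s: 8.4
position: [0.4738, 0.3435, 0.1259]
eef_rot: [0.0, 0.658, 0.753, 0.001]
contact_force: [-6.9, -3.5, 26.5]
gripper_width: 0.006
gripper_force: 13.4
```

```bash
python3 -c "
from h import *
togo(.4737,.3437,.1204,7.5)"
```

```text
t 8.4 pos [0.4738 0.3435 0.1259] yaxis 7.65 F [-6.9 -3.5 26.5] w 0.006490217332813671
shift cm [ 0.02 -0.    0.55] turn 0.15
```

send_rows(
  rows=[
    {"gripper": 0, "xyz": [0, 0, -0.1], "yaw": 0},
    {"gripper": 0, "xyz": [0, 0, -0.2], "yaw": 0},
    {"gripper": 0, "xyz": [0, 0, -0.3], "yaw": 0},
    {"gripper": 0, "xyz": [0, 0, -0.3], "yaw": 0},
    {"gripper": 0, "xyz": [0, 0, -0.3], "yaw": 0},
    {"gripper": 0, "xyz": [0, 0, -0.3], "yaw": 0},
    {"gripper": 0, "xyz": [0, 0, -0.3], "yaw": 0},
    {"gripper": 0, "xyz": [0, 0, -0.3], "yaw": 0},
  ],
)

```text
time_s: 9.07
position: [0.4737, 0.3434, 0.1263]
eef_rot: [0.0, 0.658, 0.753, 0.0]
contact_force: [-1.8, 0.1, 8.9]
gripper_width: 0.003
gripper_force: 4.1
```

send_rows(
  rows=[
    {"gripper": 0, "xyz": [0, 0, -0.1], "yaw": 0},
    {"gripper": 0, "xyz": [0, 0, -0.2], "yaw": 0},
    {"gripper": 0, "xyz": [0, 0, -0.3], "yaw": 0},
    {"gripper": 0, "xyz": [0, 0, -0.3], "yaw": 0},
    {"gripper": 0, "xyz": [0, 0, -0.3], "yaw": 0},
    {"gripper": 0, "xyz": [0, 0, -0.3], "yaw": 0},
    {"gripper": 0, "xyz": [0, 0, -0.3], "yaw": 0},
    {"gripper": 0, "xyz": [0, 0, -0.3], "yaw": 0},
  ],
)

```text
time_s: 9.73
position: [0.4737, 0.3434, 0.1286]
eef_rot: [-0.0, 0.658, 0.753, 0.0]
contact_force: [-0.2, 1.7, 2.8]
gripper_width: -0.0
gripper_force: 1.7
```

send_rows(
  rows=[
    {"gripper": 0, "xyz": [0, 0, -0.1], "yaw": 0},
    {"gripper": 0, "xyz": [0, 0, -0.2], "yaw": 0},
    {"gripper": 0, "xyz": [0, 0, -0.3], "yaw": 0},
    {"gripper": 0, "xyz": [0, 0, -0.3], "yaw": 0},
    {"gripper": 0, "xyz": [0, 0, -0.3], "yaw": 0},
    {"gripper": 0, "xyz": [0, 0, -0.3], "yaw": 0},
    {"gripper": 0, "xyz": [0, 0, -0.3], "yaw": 0},
    {"gripper": 0, "xyz": [0, 0, -0.3], "yaw": 0},
  ],
)

```text
time_s: 10.4
position: [0.4736, 0.3429, 0.1316]
eef_rot: [0.0, 0.658, 0.753, -0.0]
contact_force: [1.2, -0.0, 1.6]
gripper_width: 0.006
gripper_force: 0.9
```

The force profile shows a spring between z 0.132 and 0.126 and then a hard stop at 0.126, so the key bottomed out. Retreating upward.

send_rows(
  rows=[
    {"gripper": 0, "xyz": [0, 0, -1], "yaw": 0},
    {"gripper": 0, "xyz": [0, 0, -3], "yaw": 0},
    {"gripper": 0, "xyz": [0, 0, -6], "yaw": 0},
    {"gripper": 0, "xyz": [0, 0, -9], "yaw": 0},
    {"gripper": 0, "xyz": [-3, 0, -12], "yaw": 0},
    {"gripper": 0, "xyz": [-6, 0, -14], "yaw": 0},
    {"gripper": 0, "xyz": [-8, 0, -15], "yaw": 0},
    {"gripper": 0, "xyz": [-8, 0, -15], "yaw": 0},
  ],
)

```text
time_s: 11.07
position: [0.4854, 0.2609, 0.285]
eef_rot: [0.002, 0.659, 0.752, 0.001]
contact_force: [-0.1, -0.0, 0.6]
gripper_width: 0.004
gripper_force: 0.0
```

```bash
python3 - <<'E'
from h import *
f=grab('top');s=grab('side');W=world(f);S=world(s)
w=W.reshape(-1,3);q=w[(np.hypot(w[:,0]-.474,w[:,1]-.344)<.008)&(w[:,2]<.15)];print('key',len(q),np.median(q[:,2]) if len(q) else 0)
w=S.reshape(-1,3);q=w[(np.hypot(w[:,0]-.474,w[:,1]-.344)<.01)&(w[:,2]>.115)&(w[:,2]<.15)];print('keyS',len(q),np.median(q[:,2]) if len(q) else 0)
togo(.474,.344,.13)
o=np.zeros((400,800,3),np.uint8);o[:,:400]=f['img'][:,120:520];o[:,400:]=s['img'][:,160:560];cv2.imwrite('pics/end.png',o[...,::-1])
E
```

```text
key 0 0
keyS 21 0.12995646278358874
t 11.1667 pos [0.4839 0.2633 0.2821] yaxis 7.53 F [ 0.7 -0.3 -0.7] w 0.004428892105171838
shift cm [ 8.12  0.07 15.22] turn None
```

View pics/end.png

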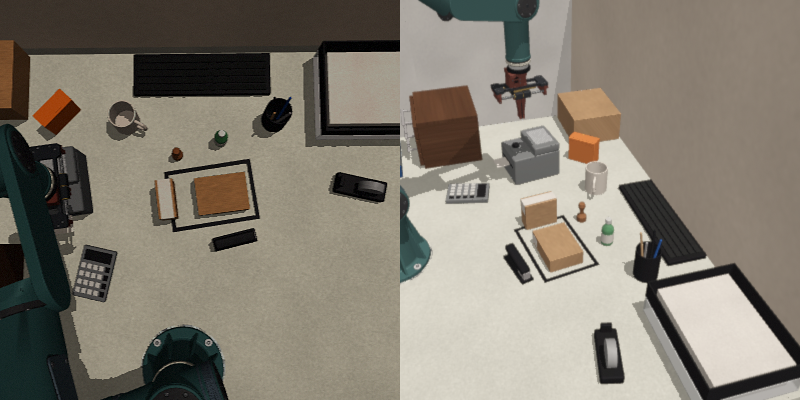

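The carton lies flat inside the tape (top (222,194), side (557,246)). The short carton is standing (top (166,200)), the other objects look unmoved, the key is back up and the arm is clear.

```bash
python3 -c "
from h import *
print(order.close_job())"
```

```text
the job is handed in; nothing more can be done
None
```

The tall carton was pushed over and lies flat inside the taped rectangle, the printer key was then pressed to its stop and released, and the job was handed in at about 11 s with the short carton still standing and nothing else visibly moved.

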